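Uncover a drum of a twin-spindle sander and take off its cap

TASK

The drum on the left of the little twin-spindle sander, the one under the guard, is worn and due to be changed: flip the guard's cam lever up to free the guard, slide the guard all the way across over the other drum, then unscrew the cap of the uncovered drum and lift it off. The spindles run in contrary directions, so one cap has a right-hand and the other a left-hand thread and nothing shows which: if it does not turn one way, try the other. Finish holding the cap in the gripper about 10 cm above its seat, keeping hold of it; leave the other drum's cap and the loose things on the bench alone.

Things in the scene. Friction and masses are not known exactly. Their poses are not given: they have to be found in the camera images.
- sander: grey benchtop twin-spindle sander, fixed; steel table 190 x 310 mm, its top 80 mm above the bench. Origin on the bench under the table's middle; x points to the back (away from the robot), y left along the row of drums, z up. Spindles at x = -0.040, y = +0.075 and -0.075. The guard's rail runs along y at x = +0.060, its top 14 mm above the table.
- guard (a joint): slide of the guard (m): 0 = cover centred over the left drum (sander y = +0.075); grows as it slides right (sander -y); 0.150 = centred over the right drum; end stop at 0.152. Starts between 0 and 0.002. Held fast (2 to 3 mm of play) until the cam lever is raised; then about 3 N moves it and it stays where it is left.
- guard_knob (a point): middle of the upright black knob on top of the guard's cover, above the cover's centre. The knob is 26 mm wide here; its top is 10 mm higher, the cover's top face 17 mm lower. The cover is a steel disc 72 mm across, its underside 12 mm above the cap below; a bracket 44 mm wide runs 80 mm back from it and down to the carriage on the rail. Axes as the sander's.
- cam_lever (a joint): turn of the guard's cam lever (rad): 0 = lying level, pointing to the back (sander +x), guard locked; grows as its end is lifted up and over towards the robot; 1.45 = stop, almost upright. Its cam draws a tongue out of a notch in the rail: the guard is free from about 0.95. It takes 3 to 4 N at the grip and stays where it is left.
- lever_axle (a point): middle of the cam lever's axle on the guard's carriage, at sander x = +0.070 and 123 mm above the bench; the axle lies along the sander's y. It travels with the guard. The bracket's upright plate stands 28 mm in front of it and is 177 mm high above the bench.
- lever_grip (a point): point on the cam lever's round black grip, 60 mm out from the axle; the grip is 15 mm thick here and reaches 17 mm further out. At the start 126 mm above the bench, free beside and below (it overhangs the table's back edge). It swings with the lever about the axle.
- spindle_1: one of the two spindles with its brown sanding drum, 56 mm across; it does not turn. Whether it is the left or the right one varies. Origin on its axis at table height (80 mm above the bench), z up; the cap's seat is 47 mm above the origin, and the threaded nose inside the cap is 39 mm across and ends 22 mm above the seat.
- spindle_2: the other spindle, alike in all but the hand of its thread; see spindle_1.
- cap_1: black ribbed screw cap on spindle_1: 54 mm across, 30 mm tall, about 0.12 kg, loose. Origin at the centre of its underside, z up; its x axis starts in line with its spindle's. It turns lightly in its loosening direction (anticlockwise or clockwise), is clear after 55 to 75 degrees (stop at 78) and lifts straight off; it need not rise while turned. The other way it stops dead after 3 degrees.
- cap_2: the cap on spindle_2, alike in all but the hand of its thread (the reverse of cap_1's); see cap_1.
- spare_sleeve: bystander: brown spare sanding sleeve, a tube 56 mm across and 40 mm tall standing on the bench in front of the sander. Origin at the centre of its underside.
- sanding_block: bystander: cork sanding block 60 x 110 x 24 mm lying on the bench to the left of the sander. Origin at the centre of its underside.

How it is judged:
By the outcome, as a careful person would: the job done as asked, in the order asked, and still so for the second after the job is handed in, while the arm keeps its last pose, push and grip.
It also fails if it takes over 59 s, if anything falls off the work surface, if the arm or the gripper's body presses on something with over 40 N, if the wrist force passes 120 N, or if a joint passes its speed limit or range.

ROBOT

A 6-joint arm with a two-finger parallel gripper is mounted at the origin on a cart in front of the work surface, level with it; the furniture and walls round the work are solid. World frame = base frame: x ahead of the robot, y to its left, z up, the work surface at z = 0. Lengths are in m, angles in rad, forces in N, time in s.
With the tool pointing down it reaches from about 0.35 to 0.975 m from the base axis. Payload 4.9 kg.
Tool frame: the origin (TCP) lies at the very end of the fingers, on their centre line; the grasp point (between the pads) lies 19 mm behind it (ctrl.grasp_offset is the distance from the TCP to the grasp point, in m); z points along the fingers, y is the line along which they close (so a half turn about z gives the same grasp; the last joint's range is limited). The gripper opens to 85 mm and grips with 20 to 120 N. Pads are 22 mm wide; open, the fingers measure 114 mm over their backs; the gripper's body (76 mm by 85 mm) begins 54 mm behind the grasp point. The pads swing forward as they close: fully open they stand 13 mm farther back than shut.
Start: joints at [1.004, 0.053, 1.613, -0, 1.476, -0.119], TCP at [0.271, 0.563, 0.231] pointing down, gripper open.
Joint ranges: [-3.01, 3.01], [-1.01, 2.22], [0.06, 2.58], [-1.02, 4.17], [0.09, 2.62], [-3.14, 3.14]. Speed limits (rad/s): [2.57, 2.57, 3.14, 3.14, 3.14, 3.14].

INTERFACE

Orientations are given as a rotation vector (axis times angle).
In Python, from station import ctrl, optics gives the robot as it stands.
- The arm moves only by the shell command python3 -m handwheel 'ROWS' [OPENING] [FORCE]. ROWS is JSON, a list of rows, each an object of numbers: "tx", "ty", "tz": the shift along the tool's x, y, z in mm; "roll": the turn about the tool's z in rad. A call has 1 to 12 rows; each row shifts and turns the commanded pose from where the row before left it, along the tool's axes as they then stand; what a row does not reach is not made up. A row lasts 1/12 s, in which the tool goes at most 41.7 mm and 7.16 degrees, less where a joint would pass 70% of its speed; a pose out of reach is approached as far as the arm can. A call with a gripper value outside its range is refused whole. OPENING is the finger opening in mm, from 0 to 85.4, set as the call begins (- or left out, the last holds). The fingers move at their own pace and stop on an object; FORCE is the grip in N (left out, the last holds). Time passes only in rows, so rows that do not move let the fingers close. It gives the time, the measured TCP pose, the force, the opening and the grip force at its end, in the units of the state.
- ctrl.get_obs(): the state, without advancing time (a new reading comes with each control period).
- optics.get_image(name): name is "scene" or "top" or "wrist"; returns (picture, depth): 420x560x3 uint8, red, green, blue; 420x560 float32, m along the optical axis (not along the pixel's ray), 0 where there is no reading.
- optics.camera_params(name): a dict with "mtx" (3x3 intrinsics, pixels), "extrinsics" (4x4, takes a point from camera to world coordinates); the wrist camera has in their place "tool_from_camera" (4x4, takes a point from camera to tool coordinates, whose origin is the TCP and whose axes are the flange's). Camera axes: x right, y down, z forward; pixel columns grow to the right and rows downward; lengths in m; the calibration is good to about 2 mm. A picture is of the moment at which its call begins: read the wrist's pose just before it. camera_params takes no time and is no camera call.
- ctrl.finish_job(): hands the job in; it is judged then, once.
The state is a dict: "t": time; "q": joint angles; "dq": joint speeds; "effort": joint torques, N m; "tool_pos": TCP position; "tool_rot": TCP orientation; "contact_force": force on the tool from outside, world axes, zero at the start; "wrist_torque": the same for the moment, N m; "opening": finger opening in m; "grip_force": force on a finger pad.
Only numpy, scipy, OpenCV 4.12 (cv2) and the standard library are available. Lean on these libraries where they do the work, as an engineer would, in place of code of your own. Each camera call takes 0.05 s, during which the arm holds its last target. There are 200 camera calls.

## Working session

There is one attempt and no reset: what is moved stays moved. The work goes in short steps, Python scripts to look and compute and a shell command to move; the robot and the scene stay as the last step left them, time stands still between calls to the robot, and variables do not carry over. Pictures are saved under pics/ and viewed, at most 10 in all, crops included, and the job is handed in when it is done.

```bash
mkdir -p pics; ls; python3 - <<'E'
from station import ctrl, optics
import cv2,numpy as np
o=ctrl.get_obs();print(o)
for n in("scene","top"):
    p,d=optics.get_image(n);cv2.imwrite(f"pics/{n}0.png",p[...,::-1]);np.save(f"pics/{n}0.npy",d)
    c=optics.camera_params(n);print(n,c["mtx"],c["extrinsics"])
print(optics.camera_params("wrist"))
E
```

```text
pics
{'t': 0.0, 'q': array([ 1.00397961e+00,  5.34072053e-02,  1.61432516e+00, -5.79977625e-06,
        1.47600546e+00, -1.19004740e-01]), 'dq': array([-1.62800293e-03,  2.09444629e-04, -2.31366981e-04, -8.13643730e-04,
        6.85261579e-05, -1.33070593e-03]), 'effort': array([ 4.02487121e-04, -3.93700433e+01, -3.70159650e+01, -1.63366867e-04,
        7.37683353e-03, -1.31318956e-05]), 'tool_pos': array([0.27027987, 0.56282856, 0.2300132 ]), 'tool_rot': array([-0.69739844, -3.06247164,  0.00317577]), 'contact_force': array([ 1.06006853, -0.46438582,  0.659503  ]), 'wrist_torque': array([ 0.0003261 , -0.08728367, -0.02330599]), 'grip_force': 0.0, 'opening': 0.08523423695184631}
scene [[383.36134646   0.         274.34208712]
 [  0.         383.36134646 207.88504835]
 [  0.           0.           1.        ]] [[ 0.9020224  -0.15836408  0.40159234  0.07095949]
 [-0.43154406 -0.354917    0.82933928 -0.97237574]
 [ 0.01119439 -0.9213874  -0.38848417  0.54406306]
 [ 0.          0.          0.          1.        ]]
top [[407.96549729   0.         279.56696817]
 [  0.         407.96549729 206.16394797]
 [  0.           0.           1.        ]] [[-0.00297201 -0.99181255  0.1276677   0.38818008]
 [-0.99999227  0.00261894 -0.0029333  -0.10536921]
 [ 0.00257493 -0.12767543 -0.99181266  1.15307441]
 [ 0.          0.          0.          1.        ]]
{'mtx': array([[336.63565818,   0.        , 279.23202405],
       [  0.        , 336.63565818, 210.68291647],
       [  0.        ,   0.        ,   1.        ]]), 'tool_from_camera': array([[-9.98975006e-05, -9.65104610e-01, -2.61864623e-01,
         6.66956153e-02],
       [ 9.99999481e-01, -3.61910368e-04,  9.52339085e-04,
        -3.28887373e-04],
       [-1.01387836e-03, -2.61864392e-01,  9.65104146e-01,
        -1.42287851e-01],
       [ 0.00000000e+00,  0.00000000e+00,  0.00000000e+00,
         1.00000000e+00]])}
```

View pics/scene0.png

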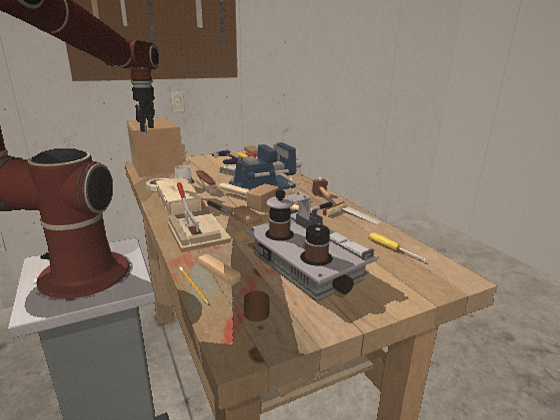

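View pics/top0.png

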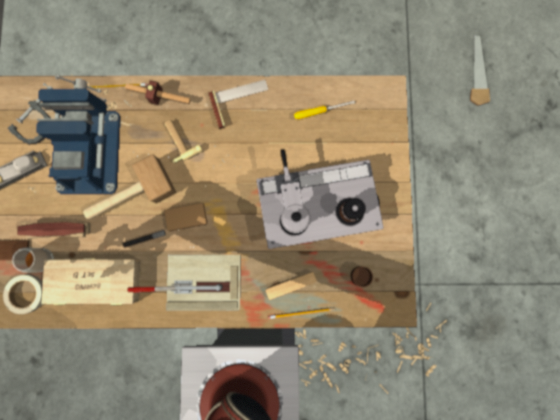

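The scene picture shows the sander with its guard over the far (left) drum. In the top picture the knob is near (295,217), the bare cap near (350,210) and the lever tip near (284,152). Next I measure the sander pose from depth.

```bash
cat > h.py <<'E'
import numpy as np,cv2
from station import ctrl,optics
from scipy.spatial.transform import Rotation as R
def cloud(n,d,T=None):
    c=optics.camera_params(n);K=c["mtx"];T=c["extrinsics"] if T is None else T
    v,u=np.mgrid[:d.shape[0],:d.shape[1]]
    P=np.stack([(u-K[0,2])/K[0,0]*d,(v-K[1,2])/K[1,1]*d,d],-1)
    return P@T[:3,:3].T+T[:3,3]
def tool():
    o=ctrl.get_obs();T=np.eye(4);T[:3,:3]=R.from_rotvec(o["tool_rot"]).as_matrix();T[:3,3]=o["tool_pos"];return T
E
python3 - <<'E'
from h import *
d=np.load("pics/top0.npy");P=cloud("top",d);z=P[...,2]
roi=np.zeros_like(d,bool);roi[140:255,250:395]=1
print("bench z",np.median(z[260:270,300:340]))
m=roi&(abs(z-.08)<.006)
n,l,s,c=cv2.connectedComponentsWithStats(m.astype(np.uint8));k=1+np.argmax(s[1:,4])
pts=P[l==k][:,:2].astype(np.float32);print("table",np.median(z[l==k]),cv2.minAreaRect(pts))
for lo,hi,nm in((.145,.166,"cap top"),(.163,.178,"cover"),(.185,.21,"knob"),(.115,.135,"lever?")):
    m=roi&(z>lo)&(z<hi);n,l,s,c=cv2.connectedComponentsWithStats(m.astype(np.uint8))
    for k in range(1,n):
        if s[k,4]>5:
            q=P[l==k];print(nm,s[k,4],c[k].round(),q.mean(0).round(4),cv2.minEnclosingCircle(q[:,:2].astype(np.float32)))
img=cv2.imread("pics/top0.png")[135:255,245:395];cv2.imwrite("pics/topc.png",cv2.resize(img,None,fx=5,fy=5,interpolation=2))
E
```

```text
bench z -0.001277489654547992
table 0.07936622256767523 ((0.5330919027328491, -0.2139839082956314), (0.18931476771831512, 0.31039437651634216), 9.693500518798828)
cap top 384 [354. 208.] [ 0.5106 -0.2924  0.1555] ((0.5115642547607422, -0.2930111289024353), 0.027525363489985466)
cover 777 [293. 207.] [ 0.5118 -0.1413  0.1754] ((0.5122982859611511, -0.14296454191207886), 0.061797063797712326)
knob 91 [296. 217.] [ 0.4859 -0.1458  0.2026] ((0.4863281548023224, -0.14619524776935577), 0.012879404239356518)
lever? 200 [285. 167.] [ 0.6213 -0.1228  0.1295] ((0.6267359852790833, -0.1219654381275177), 0.04286954179406166)
lever? 31 [346. 215.] [ 0.4983 -0.2755  0.125 ] ((0.5049160122871399, -0.28417137265205383), 0.025280682370066643)
```

View pics/topc.png

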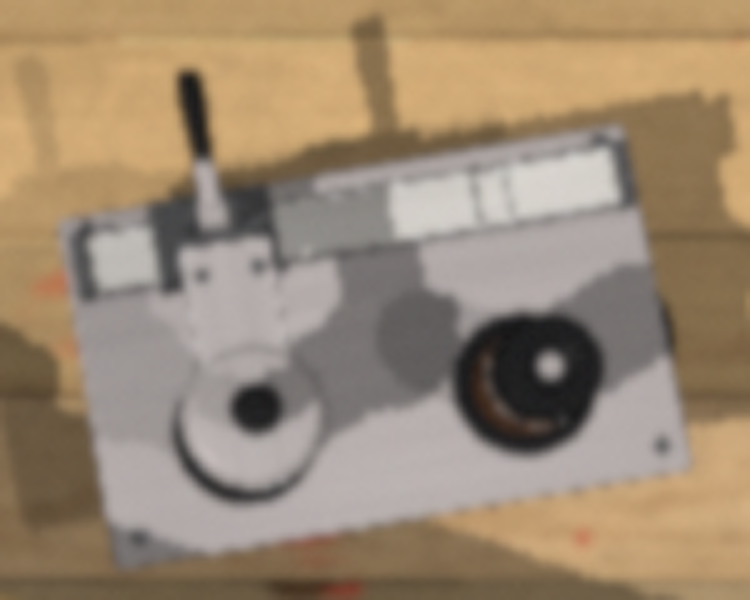

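The crop shows the sander turned about +10°, the knob at (255,408) and the lever pointing back and slightly left at (190,70)-(215,225). Table depth and the caps disagree by 5 mm in x, so I'll refine with the wrist camera.

```bash
python3 - <<'E'
from h import *
T=tool();print(T.round(3))
xd=np.array([np.cos(.1693),np.sin(.1693),0])  # sander x
a=T[:3,:3].T@xd; print("sander x in tool",a.round(3),"roll to put tool x on +x:",np.arctan2(a[1],a[0]))
print("shift mm to view pose",T[:3,:3].T@(np.array([.5,-.2,.33])-T[:3,3])*1000)
d=np.load("pics/top0.npy");P=cloud("top",d)
print("max z on bench left",np.nanmax(P[80:300,0:240,2]))
E
```

```text
[[-0.901  0.433 -0.001  0.27 ]
 [ 0.433  0.901 -0.002  0.563]
 [ 0.    -0.002 -1.     0.23 ]
 [ 0.     0.     0.     1.   ]]
sander x in tool [-0.816  0.579 -0.001] roll to put tool x on +x: 2.5244909572828385
shift mm to view pose [-537.34687487 -588.40210247  -98.85830225]
max z on bench left 1.153074413079168
```

```bash
python3 -m handwheel '[{"tz":-35},{"tz":-35},{"tz":-30},{"tx":-22,"ty":-24},{"tx":-22,"ty":-24},{"tx":-22,"ty":-24},{"tx":-22,"ty":-24},{"tx":-22,"ty":-24},{"tx":-22,"ty":-24},{"tx":-22,"ty":-24},{"tx":-22,"ty":-24},{"tx":-22,"ty":-24}]'
python3 -m handwheel '[{"tx":-22,"ty":-24},{"tx":-22,"ty":-24},{"tx":-22,"ty":-24},{"tx":-22,"ty":-24},{"tx":-22,"ty":-24},{"tx":-22,"ty":-24},{"tx":-22,"ty":-24},{"tx":-22,"ty":-24},{"tx":-22,"ty":-24},{"tx":-22,"ty":-24},{"tx":-22,"ty":-24},{"tx":-22,"ty":-24}]'
python3 -m handwheel '[{"tx":-22,"ty":-24},{"tx":-22,"ty":-24},{"roll":-0.12},{"roll":-0.12},{"roll":-0.12},{"roll":-0.12},{"roll":-0.12},{},{},{}]'
python3 - <<'E'
from h import *
T=tool();d0=optics.camera_params("wrist")["tool_from_camera"];print(T.round(4),ctrl.get_obs()["q"])
p,d=optics.get_image("wrist");cv2.imwrite("pics/w1.png",p[...,::-1]);np.savez("pics/w1.npz",d=d,T=T@d0)
E
```

```text
[[-9.014e-01  4.330e-01 -1.000e-03  2.703e-01]
 [ 4.330e-01  9.014e-01 -1.600e-03  5.629e-01]
 [ 2.000e-04 -1.900e-03 -1.000e+00  2.302e-01]
 [ 0.000e+00  0.000e+00  0.000e+00  1.000e+00]] [ 1.00399822e+00  5.33195585e-02  1.61418319e+00  4.16994636e-07
  1.47599173e+00 -1.18995546e-01]$[0]: bad value
$[0]: bad value
$[0]: bad value
```

View pics/w1.png

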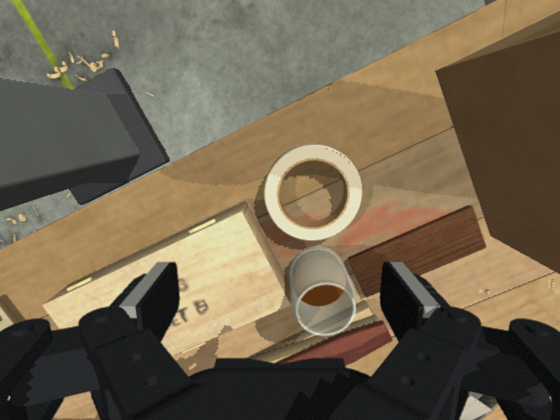

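The move was refused (rows probably need all four keys), so this picture only shows the start spot.

```bash
python3 -m handwheel '[{"tx":0,"ty":0,"tz":-35,"roll":0},{"tx":0,"ty":0,"tz":-35,"roll":0},{"tx":0,"ty":0,"tz":-30,"roll":0},{"tx":-22,"ty":-24,"tz":0,"roll":0},{"tx":-22,"ty":-24,"tz":0,"roll":0},{"tx":-22,"ty":-24,"tz":0,"roll":0},{"tx":-22,"ty":-24,"tz":0,"roll":0},{"tx":-22,"ty":-24,"tz":0,"roll":0},{"tx":-22,"ty":-24,"tz":0,"roll":0},{"tx":-22,"ty":-24,"tz":0,"roll":0},{"tx":-22,"ty":-24,"tz":0,"roll":0},{"tx":-22,"ty":-24,"tz":0,"roll":0}]'
```

```text
t: 1.15
tool_pos: [0.3555, 0.2814, 0.331]
tool_rot: [-0.697, -3.063, 0.0]
contact_force: [1.2, -0.3, -0.3]
opening: 0.0853
grip_force: 0.0
```

```bash
python3 -m handwheel '[{"tx":-22,"ty":-24,"tz":0,"roll":0},{"tx":-22,"ty":-24,"tz":0,"roll":0},{"tx":-22,"ty":-24,"tz":0,"roll":0},{"tx":-22,"ty":-24,"tz":0,"roll":0},{"tx":-22,"ty":-24,"tz":0,"roll":0},{"tx":-22,"ty":-24,"tz":0,"roll":0},{"tx":-22,"ty":-24,"tz":0,"roll":0},{"tx":-22,"ty":-24,"tz":0,"roll":0},{"tx":-22,"ty":-24,"tz":0,"roll":0},{"tx":-22,"ty":-24,"tz":0,"roll":0},{"tx":-22,"ty":-24,"tz":0,"roll":0},{"tx":-22,"ty":-24,"tz":0,"roll":0}]'
python3 -m handwheel '[{"tx":-22,"ty":-24,"tz":0,"roll":0},{"tx":-22,"ty":-24,"tz":0,"roll":0},{"tx":0,"ty":0,"tz":0,"roll":-0.12},{"tx":0,"ty":0,"tz":0,"roll":-0.12},{"tx":0,"ty":0,"tz":0,"roll":-0.12},{"tx":0,"ty":0,"tz":0,"roll":-0.12},{"tx":0,"ty":0,"tz":0,"roll":-0.12},{"tx":0,"ty":0,"tz":0,"roll":0},{"tx":0,"ty":0,"tz":0,"roll":0},{"tx":0,"ty":0,"tz":0,"roll":0}]'
python3 - <<'E'
from h import *
T=tool();d0=optics.camera_params("wrist")["tool_from_camera"];print(T.round(4),ctrl.get_obs()["q"])
p,d=optics.get_image("wrist");cv2.imwrite("pics/w2.png",p[...,::-1]);np.savez("pics/w2.npz",d=d,T=T@d0)
E
```

```text
t: 2.15
tool_pos: [0.4688, -0.0926, 0.331]
tool_rot: [-0.698, -3.063, -0.0]
contact_force: [0.2, 0.1, 0.0]
opening: 0.0851
grip_force: 0.0
t: 2.98
tool_pos: [0.4876, -0.1532, 0.3311]
tool_rot: [0.235, -3.133, -0.0]
contact_force: [-0.3, 0.2, -0.2]
opening: 0.0854
grip_force: 0.0
[[-9.888e-01 -1.492e-01 -3.000e-04  4.876e-01]
 [-1.492e-01  9.888e-01  1.000e-04 -1.532e-01]
 [ 3.000e-04  2.000e-04 -1.000e+00  3.311e-01]
 [ 0.000e+00  0.000e+00  0.000e+00  1.000e+00]] [-4.50124515e-01 -2.61672369e-01  1.74051095e+00  5.04198310e-06
  1.66308255e+00 -2.17069315e+00]
```

View pics/w2.png

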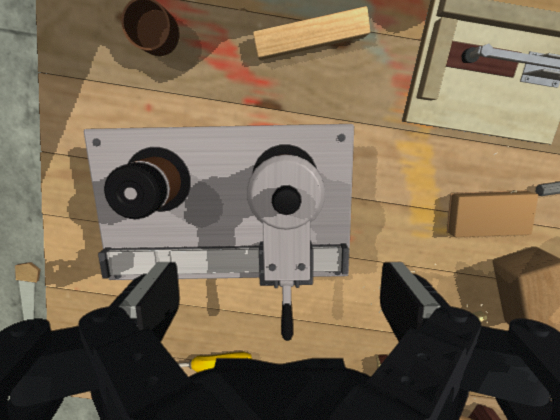

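The wrist picture shows the sander fully: table corners about (85,128)-(353,125)-(350,275), knob at (286,200), bare cap at (133,193), lever grip at (288,320). Now I fit these in 3D.

```bash
python3 - <<'E'
from h import *
f=np.load("pics/w2.npz");d=f["d"];P=cloud("wrist",d,f["T"]);z=P[...,2]
roi=np.zeros_like(d,bool);roi[115:285,70:365]=1
def big(m):
    n,l,s,c=cv2.connectedComponentsWithStats(m.astype(np.uint8));return l==1+np.argmax(s[1:,4])
b=big(roi&(abs(z-.08)<.006));print("bench",np.median(z[90:110,150:230]),"table",np.median(z[b]))
r=cv2.minAreaRect(P[b][:,:2].astype(np.float32));print(r)
r2=roi.copy();r2[115:285,220:]=0
for nm,m in(("captop",big(r2&(z>.145))),("knob",big(roi&(z>.193)))):
    q=P[m];print(nm,q.mean(0).round(4),cv2.minEnclosingCircle(q[:,:2].astype(np.float32)),q[:,2].max())
def pick(u,v,n=2): 
    q=P[v-n:v+n+1,u-n:u+n+1].reshape(-1,3);return np.median(q,0).round(4)
print("lever",pick(288,310,1),pick(288,325,1),pick(288,334,1)," cover",pick(260,170),"carriage",pick(288,260))
img=cv2.imread("pics/w2.png")[225:345,235:345];cv2.imwrite("pics/w2c.png",cv2.resize(img,None,fx=5,fy=5,interpolation=2))
# black grip pixels via depth
m=np.zeros_like(roi);m[290:345,270:305]=1;m&=(z>.10);q=P[m];print("grip n",len(q),q.mean(0),q[:,:2].min(0),q[:,:2].max(0))
v=np.linalg.svd(q[:,:2]-q[:,:2].mean(0))[2][0];print("dir",np.degrees(np.arctan2(v[1],v[0])))
# knob+cap center line
E
```

```text
bench -0.0008075562518224944 table 0.079651804895214
((0.51787269115448, -0.21692289412021637), (0.1609618365764618, 0.3102707862854004), 9.36677360534668)
captop [ 0.5083 -0.2917  0.1564] ((0.4747082591056824, -0.23915520310401917), 0.09278616309165955) 0.4734014885282906
knob [ 0.4845 -0.1995  0.3568] ((0.4552553594112396, -0.1864769607782364), 0.041017085313797) 0.4734014885282906
lever [ 0.6284 -0.1215  0.1315] [ 0.6475 -0.1186  0.1321] [ 0.6583 -0.1167  0.1332]  cover [ 0.4671 -0.1733  0.1762] carriage [ 0.5487 -0.1353  0.1754]
grip n 544 [ 0.63345609 -0.12220693  0.13700509] [ 0.42161766 -0.16318077] [ 0.66850721 -0.11011027]
dir 10.639931415525405
```

```bash
python3 - <<'E'
from h import *
f=np.load("pics/w2.npz");d=f["d"];P=cloud("wrist",d,f["T"]);z=P[...,2]
def box(v0,v1,u0,u1,lo,hi):
    m=np.zeros_like(z,bool);m[v0:v1,u0:u1]=1;m&=(z>lo)&(z<hi)
    n,l,s,c=cv2.connectedComponentsWithStats(m.astype(np.uint8));return P[l==1+np.argmax(s[1:,4])]
yaw=np.radians(9.6);S=np.array([.5327,-.2143]);Rz=np.array([[np.cos(yaw),-np.sin(yaw)],[np.sin(yaw),np.cos(yaw)]])
for nm,a in(("captop",(150,225,95,195,.152,.16)),("knobtop",(180,220,265,310,.195,.21)),("cover",(145,230,240,330,.168,.1775)),("grip",(298,342,276,300,.120,.14)),("bracket",(235,285,255,320,.170,.18))):
    q=box(*a);c,r=cv2.minEnclosingCircle(q[:,:2].astype(np.float32))
    mid=(q.min(0)+q.max(0))/2
    qs=(q[:,:2]-S)@Rz
    print(nm,len(q),np.round(c,4),round(r,4),"z",np.median(q[:,2]).round(4),"sander frame bbox",qs.min(0).round(4),qs.max(0).round(4),"c",((np.array(c)-S)@Rz).round(4))
E
```

```text
captop 2353 [ 0.5105 -0.2941] 0.0274 z 0.1561 sander frame bbox [-0.0624 -0.1021] [-0.0088 -0.0478] c [-0.0352 -0.075 ]
knobtop 689 [ 0.4858 -0.1472] 0.013 z 0.204 sander frame bbox [-0.0474  0.0618] [-0.0245  0.0865] c [-0.0351  0.074 ]
cover 1392 [ 0.4873 -0.1467] 0.0376 z 0.1758 sander frame bbox [-0.071   0.0384] [-0.0018  0.109 ] c [-0.0335  0.0742]
grip 471 [ 0.6407 -0.1196] 0.028 z 0.1311 sander frame bbox [0.0944 0.067 ] [0.1502 0.0814] c [0.1222 0.0754]
bracket 2059 [ 0.5461 -0.1372] 0.0315 z 0.1757 sander frame bbox [0.0025 0.052 ] [0.0499 0.0955] c [0.0261 0.0738]
```

```bash
python3 -m handwheel '[{"tx":0,"ty":7,"tz":0,"roll":-0.018},{"tx":-33.8,"ty":0,"tz":0,"roll":0},{"tx":-33.8,"ty":0,"tz":0,"roll":0},{"tx":-33.8,"ty":0,"tz":0,"roll":0},{"tx":-33.8,"ty":0,"tz":0,"roll":0},{"tx":-33.8,"ty":0,"tz":0,"roll":0},{"tx":0,"ty":0,"tz":30,"roll":0},{"tx":0,"ty":0,"tz":30,"roll":0},{"tx":0,"ty":0,"tz":30,"roll":0},{"tx":0,"ty":0,"tz":30,"roll":0},{"tx":0,"ty":0,"tz":0,"roll":0},{"tx":0,"ty":0,"tz":0,"roll":0}]' 60
python3 - <<'E'
from h import *
T=tool();d0=optics.camera_params("wrist")["tool_from_camera"];print(ctrl.get_obs()["q"])
g=np.array([.6531,-.1181,.107]);print("to go",(T[:3,:3].T@(g-T[:3,3])*1000).round(1), np.degrees(np.arctan2(-T[1,0],-T[0,0])))
p,d=optics.get_image("wrist");cv2.imwrite("pics/w3.png",p[...,::-1]);np.savez("pics/w3.npz",d=d,T=T@d0)
E
```

```text
t: 4.03
tool_pos: [0.6519, -0.1169, 0.2091]
tool_rot: [0.267, -3.126, -0.003]
contact_force: [0.1, 0.2, 0.7]
opening: 0.06
grip_force: 0.0
[-2.89781971e-01  1.55891152e-01  1.53925343e+00  1.04869601e-04
  1.45131739e+00 -2.03095116e+00]
to go [ -1.4  -1.6 102.1] 9.76119423116716
```

View pics/w3.png

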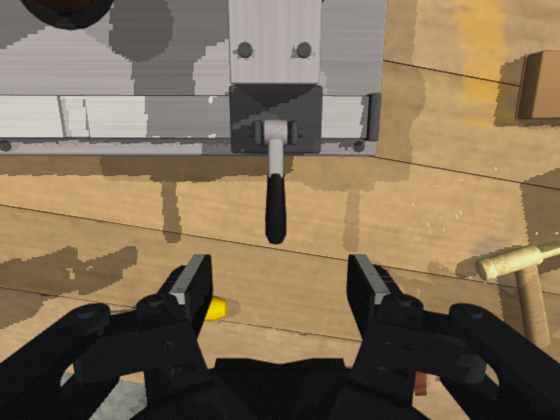

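The lever grip (276,215) lies on the fingers' centre line (about 279), with free space either side. I descend and grip.

```bash
python3 -m handwheel '[{"tx":-1.5,"ty":-1.2,"tz":25,"roll":0},{"tx":0,"ty":0,"tz":25,"roll":0},{"tx":0,"ty":0,"tz":25,"roll":0},{"tx":0,"ty":0,"tz":20,"roll":0},{"tx":0,"ty":0,"tz":7,"roll":0},{"tx":0,"ty":0,"tz":0,"roll":0},{"tx":0,"ty":0,"tz":0,"roll":0}]'
python3 -m handwheel '[{"tx":0,"ty":0,"tz":0,"roll":0},{"tx":0,"ty":0,"tz":0,"roll":0},{"tx":0,"ty":0,"tz":0,"roll":0},{"tx":0,"ty":0,"tz":0,"roll":0},{"tx":0,"ty":0,"tz":0,"roll":0},{"tx":0,"ty":0,"tz":0,"roll":0},{"tx":0,"ty":0,"tz":0,"roll":0},{"tx":0,"ty":0,"tz":0,"roll":0},{"tx":0,"ty":0,"tz":0,"roll":0},{"tx":0,"ty":0,"tz":0,"roll":0}]' 0 35
```

```text
t: 4.67
tool_pos: [0.6564, -0.1191, 0.1121]
tool_rot: [-0.267, 3.127, -0.002]
contact_force: [-0.2, -0.7, 0.7]
opening: 0.0604
grip_force: 0.0
t: 5.5
tool_pos: [0.6556, -0.1189, 0.1107]
tool_rot: [-0.267, 3.128, -0.001]
contact_force: [-0.9, -0.7, 5.5]
opening: 0.013
grip_force: 34.3
```

```bash
python3 -m handwheel '[{"tx":0.4,"ty":0,"tz":-7.1,"roll":0},{"tx":1.2,"ty":0,"tz":-7,"roll":0},{"tx":2,"ty":0,"tz":-6.8,"roll":0},{"tx":2.8,"ty":0,"tz":-6.5,"roll":0},{"tx":3.6,"ty":0,"tz":-6.2,"roll":0},{"tx":4.3,"ty":0,"tz":-5.7,"roll":0},{"tx":4.9,"ty":0,"tz":-5.2,"roll":0},{"tx":5.5,"ty":0,"tz":-4.6,"roll":0},{"tx":6,"ty":0,"tz":-3.9,"roll":0},{"tx":0,"ty":0,"tz":0,"roll":0}]'
```

```text
t: 6.33
tool_pos: [0.6251, -0.124, 0.163]
tool_rot: [-0.266, 3.128, -0.001]
contact_force: [1.1, 0.3, 2.0]
opening: 0.0129
grip_force: 35.3
```

```bash
python3 -m handwheel '[{"tx":6.4,"ty":0,"tz":-3.2,"roll":0},{"tx":6.7,"ty":0,"tz":-2.4,"roll":0},{"tx":7,"ty":0,"tz":-1.6,"roll":0},{"tx":2,"ty":0,"tz":-0.3,"roll":0},{"tx":0,"ty":0,"tz":0,"roll":0},{"tx":0,"ty":0,"tz":0,"roll":0}]'
python3 - <<'E'
from h import *
p,d=optics.get_image("scene");np.save("pics/s4.npy",d)
cv2.imwrite("pics/s4.png",cv2.resize(p[150:310,200:400,::-1],None,fx=3.5,fy=3.5,interpolation=2))
E
```

```text
t: 6.83
tool_pos: [0.6047, -0.1276, 0.1718]
tool_rot: [-0.267, 3.125, -0.001]
contact_force: [5.2, 1.1, 5.7]
opening: 0.0127
grip_force: 35.4
```

View pics/s4.png

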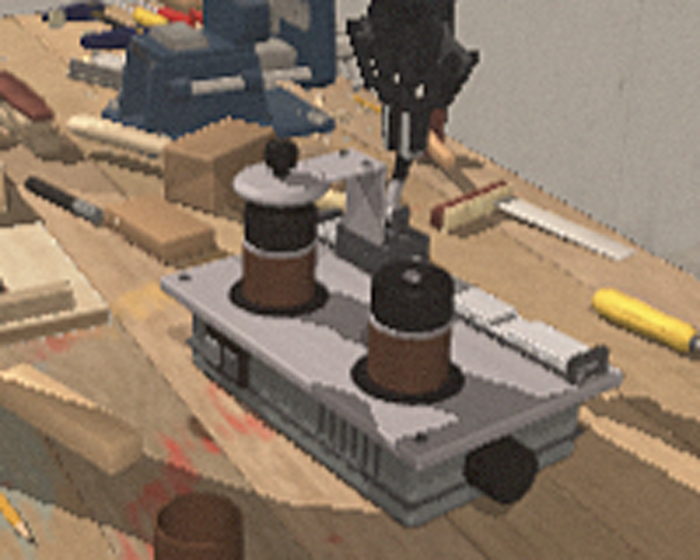

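The crop shows the lever held almost upright at (400,180), with the guard still over the left drum. I keep the grip and slide the guard right.

```bash
python3 -m handwheel '[{"tx":0,"ty":-6,"tz":0,"roll":0},{"tx":0,"ty":-9,"tz":0,"roll":0},{"tx":0,"ty":-12,"tz":0,"roll":0},{"tx":0,"ty":0,"tz":0,"roll":0}]'
```

```text
t: 7.22
tool_pos: [0.6094, -0.1554, 0.1718]
tool_rot: [-0.266, 3.126, -0.002]
contact_force: [4.9, -1.0, 5.6]
opening: 0.0127
grip_force: 35.4
```

Sliding freely.

```bash
python3 -m handwheel '[{"tx":0,"ty":-12,"tz":0,"roll":0},{"tx":0,"ty":-12,"tz":0,"roll":0},{"tx":0,"ty":-12,"tz":0,"roll":0},{"tx":0,"ty":-12,"tz":0,"roll":0},{"tx":0,"ty":-12,"tz":0,"roll":0},{"tx":0,"ty":-12,"tz":0,"roll":0},{"tx":0,"ty":-12,"tz":0,"roll":0},{"tx":0,"ty":-12,"tz":0,"roll":0},{"tx":0,"ty":-12,"tz":0,"roll":0},{"tx":0,"ty":-8,"tz":0,"roll":0},{"tx":0,"ty":0,"tz":0,"roll":0}]'
python3 -m handwheel '[{"tx":0,"ty":-4,"tz":0,"roll":0},{"tx":0,"ty":-4,"tz":0,"roll":0},{"tx":0,"ty":-3,"tz":0,"roll":0},{"tx":0,"ty":0,"tz":0,"roll":0},{"tx":0,"ty":0,"tz":0,"roll":0}]'
```

```text
t: 8.13
tool_pos: [0.6289, -0.2698, 0.1718]
tool_rot: [-0.266, 3.126, -0.002]
contact_force: [2.5, -1.2, 5.9]
opening: 0.013
grip_force: 35.4
t: 8.55
tool_pos: [0.6302, -0.2772, 0.1718]
tool_rot: [-0.268, 3.128, 0.006]
contact_force: [0.4, 8.2, 9.2]
opening: 0.0128
grip_force: 35.8
```

The guard has reached its end stop (151.8 mm travelled, 8 N). I release and rise, turning the wrist to leave room either way.

```bash
python3 -m handwheel '[{"tx":0,"ty":2,"tz":0,"roll":0},{"tx":0,"ty":0,"tz":0,"roll":0},{"tx":0,"ty":0,"tz":0,"roll":0},{"tx":0,"ty":0,"tz":0,"roll":0},{"tx":0,"ty":0,"tz":0,"roll":0},{"tx":0,"ty":0,"tz":-15,"roll":0},{"tx":0,"ty":0,"tz":-30,"roll":0},{"tx":0,"ty":0,"tz":-30,"roll":0},{"tx":0,"ty":0,"tz":-30,"roll":0},{"tx":0,"ty":0,"tz":-25,"roll":0},{"tx":0,"ty":0,"tz":0,"roll":0}]' 60
python3 -m handwheel '[{"tx":30,"ty":30,"tz":0,"roll":0},{"tx":30,"ty":30,"tz":0,"roll":0},{"tx":30,"ty":30,"tz":0,"roll":0},{"tx":0,"ty":0,"tz":0,"roll":0.12},{"tx":0,"ty":0,"tz":0,"roll":0.12},{"tx":0,"ty":0,"tz":0,"roll":0.12},{"tx":0,"ty":0,"tz":0,"roll":0.12},{"tx":0,"ty":0,"tz":0,"roll":0.12},{"tx":0,"ty":0,"tz":0,"roll":0.12},{"tx":0,"ty":0,"tz":0,"roll":0.12},{"tx":0,"ty":0,"tz":0,"roll":0},{"tx":0,"ty":0,"tz":0,"roll":0}]' 85
python3 - <<'E'
from h import *
T=tool();d0=optics.camera_params("wrist")["tool_from_camera"];print(ctrl.get_obs()["q"])
p,d=optics.get_image("wrist");cv2.imwrite("pics/w5.png",p[...,::-1]);np.savez("pics/w5.npz",d=d,T=T@d0)
p,dt=optics.get_image("top");cv2.imwrite("pics/t5.png",p[...,::-1])
P=cloud("top",dt);z=P[...,2]
S=np.array([.5374,-.2135]);yaw=np.radians(9.7);Rz=np.array([[np.cos(yaw),-np.sin(yaw)],[np.sin(yaw),np.cos(yaw)]])
m=np.zeros_like(z,bool);m[180:250,250:400]=1
for nm,lo,hi in(("cap",.150,.162),("knob",.193,.21)):
    n,l,s,c=cv2.connectedComponentsWithStats((m&(z>lo)&(z<hi)).astype(np.uint8))
    for k in range(1,n):
        if s[k,4]>20:
            q=P[l==k];cc,r=cv2.minEnclosingCircle(q[:,:2].astype(np.float32));print(nm,np.round(cc,4),round(r,4),q[:,2].mean(),"sander",((np.array(cc)-S)@Rz).round(4))
            g=np.array([*cc,.126]);print("togo mm",(T[:3,:3].T@(g-T[:3,3])*1000).round(1))
E
```

```text
t: 9.47
tool_pos: [0.6308, -0.2789, 0.3096]
tool_rot: [-0.266, 3.12, -0.012]
contact_force: [0.6, -0.7, 1.0]
opening: 0.0599
grip_force: 0.0
t: 10.47
tool_pos: [0.5264, -0.2054, 0.3002]
tool_rot: [1.028, 2.968, -0.0]
contact_force: [-0.8, 0.8, -0.0]
opening: 0.085
grip_force: 0.0
[-5.03604096e-01 -1.21886685e-01  1.66954591e+00 -9.11010826e-05
  1.59363192e+00 -1.40750937e+00]
cap [ 0.4947 -0.1524] 0.0237 0.1554485644258018 sander [-0.0318  0.0674]
togo mm [ 57.8  22.  174.2]
```

View pics/w5.png

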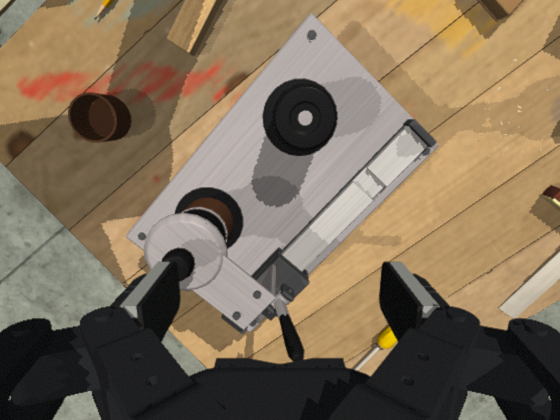

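The wrist picture shows the left cap uncovered at (300,118) and the guard over the right drum. The lever is at (290,330). I check the lever's height and the cap centre from depth.

```bash
python3 - <<'E'
from h import *
f=np.load("pics/w5.npz");P=cloud("wrist",f["d"],f["T"]);z=P[...,2];T=tool()
S=np.array([.5374,-.2135]);yaw=np.radians(9.7);Rz=np.array([[np.cos(yaw),-np.sin(yaw)],[np.sin(yaw),np.cos(yaw)]])
m=np.zeros_like(z,bool);m[70:165,250:345]=1;m&=(z>.152)&(z<.161)
q=P[m];cc,r=cv2.minEnclosingCircle(q[:,:2].astype(np.float32));print("cap",np.round(cc,4),r,q[:,2].mean(),((np.array(cc)-S)@Rz))
print("togo",(T[:3,:3].T@(np.array([*cc,.126])-T[:3,3])*1000).round(1))
for u,v in((283,308),(288,325),(293,340),(295,352)):print((u,v),P[v,u].round(4),((P[v,u,:2]-S)@Rz).round(4))
m=np.zeros_like(z,bool);m[230:285,150:200]=1;m&=(z>.195)&(z<.21)
q=P[m];print("knob",((q[:,:2].mean(0)-S)@Rz))
E
```

```text
cap [ 0.4856 -0.1468] 0.02741815708577633 0.1560274116512851 [-0.03976887  0.07451575]
togo [ 68.4  20.8 174. ]
(283, 308) [ 0.6187 -0.2735  0.1444] [ 0.0701 -0.0728]
(288, 325) [ 0.6247 -0.2726  0.1669] [ 0.0761 -0.0729]
(293, 340) [ 0.6304 -0.2719  0.1836] [ 0.0818 -0.0732]
(295, 352) [ 0.6349 -0.2737  0.1936] [ 0.086  -0.0757]
knob [-0.03918772 -0.07100702]
```

```bash
python3 - <<'E'
from h import *
f=np.load("pics/w5.npz");P=cloud("wrist",f["d"],f["T"]);z=P[...,2]
S=np.array([.5374,-.2135]);yaw=np.radians(9.7);Rz=np.array([[np.cos(yaw),-np.sin(yaw)],[np.sin(yaw),np.cos(yaw)]])
Q=(P[...,:2]-S)@Rz
k=(z>.171)&(z<.18)&(Q[...,0]>.005)&(Q[...,0]<.035)&(abs(Q[...,1]+.075)<.04)
print("bracket y",np.percentile(Q[k][:,1],[1,50,99]),k.sum())
k=(z>.196)&(z<.21)&(abs(Q[...,0]+.04)<.02)&(abs(Q[...,1]+.075)<.02)
print("knob",k.sum(),Q[k].min(0),Q[k].max(0))
k=(z>.171)&(z<.18)&(Q[...,0]<-.03)&(abs(Q[...,1]+.075)<.045)
print("cover",Q[k].min(0),Q[k].max(0))
# same check for w2
f=np.load("pics/w2.npz");P=cloud("wrist",f["d"],f["T"]);z=P[...,2];Q=(P[...,:2]-S)@Rz
k=(z>.171)&(z<.18)&(Q[...,0]>.005)&(Q[...,0]<.035)&(abs(Q[...,1]-.075)<.04)
print("bracket y before",np.percentile(Q[k][:,1],[1,50,99]))
E
```

```text
bracket y [-0.0986186  -0.07627804 -0.05547413] 1542
knob 497 [-0.05214514 -0.08332463] [-0.02724529 -0.06412718]
cover [-0.07514935 -0.10941779] [-0.03002752 -0.04143889]
bracket y before [0.05246521 0.07415876 0.09528116]
```

The bracket moved about 151 mm, so the guard is at its stop, and the lever is up. On to the cap.

```bash
python3 -m handwheel '[{"tx":34,"ty":10.4,"tz":0,"roll":0},{"tx":34.4,"ty":10.4,"tz":0,"roll":0},{"tx":0,"ty":0,"tz":30,"roll":0},{"tx":0,"ty":0,"tz":30,"roll":0},{"tx":0,"ty":0,"tz":30,"roll":0},{"tx":0,"ty":0,"tz":20,"roll":0},{"tx":0,"ty":0,"tz":0,"roll":0},{"tx":0,"ty":0,"tz":0,"roll":0},{"tx":0,"ty":0,"tz":0,"roll":0}]' 85
python3 - <<'E'
from h import *
T=tool();print("togo",(T[:3,:3].T@(np.array([.4857,-.1468,.126])-T[:3,3])*1000).round(1),ctrl.get_obs()["q"][5])
E
```

```text
t: 11.32
tool_pos: [0.4867, -0.147, 0.1917]
tool_rot: [1.031, 2.965, -0.0]
contact_force: [-0.7, 0.3, 0.1]
opening: 0.085
grip_force: 0.0
togo [ 1.  -0.5 65.7] -1.3413334083541384
```

```bash
python3 -m handwheel '[{"tx":1,"ty":-0.5,"tz":20,"roll":0},{"tx":0,"ty":0,"tz":20,"roll":0},{"tx":0,"ty":0,"tz":15,"roll":0},{"tx":0,"ty":0,"tz":8,"roll":0},{"tx":0,"ty":0,"tz":2,"roll":0},{"tx":0,"ty":0,"tz":0,"roll":0},{"tx":0,"ty":0,"tz":0,"roll":0}]' 85
python3 -m handwheel '[{"tx":0,"ty":0,"tz":0,"roll":0},{"tx":0,"ty":0,"tz":0,"roll":0},{"tx":0,"ty":0,"tz":0,"roll":0},{"tx":0,"ty":0,"tz":0,"roll":0},{"tx":0,"ty":0,"tz":0,"roll":0},{"tx":0,"ty":0,"tz":0,"roll":0},{"tx":0,"ty":0,"tz":0,"roll":0},{"tx":0,"ty":0,"tz":0,"roll":0},{"tx":0,"ty":0,"tz":0,"roll":0}]' 0 40
python3 -c "
from h import *
o=ctrl.get_obs();print(o['wrist_torque'],o['q'][5])"
```

```text
t: 11.9
tool_pos: [0.4858, -0.1468, 0.1266]
tool_rot: [1.031, 2.965, -0.0]
contact_force: [-0.4, 0.5, -0.2]
opening: 0.0849
grip_force: 0.0
t: 12.65
tool_pos: [0.4855, -0.1466, 0.1262]
tool_rot: [1.032, 2.965, -0.0]
contact_force: [-0.1, 0.9, 5.2]
opening: 0.0535
grip_force: 42.6
[0.16598771 0.12251416 0.00204529] -1.3412543531157797
```

Cap gripped at 53.5 mm. I try one way by about 7°.

```bash
python3 -m handwheel '[{"tx":0,"ty":0,"tz":0,"roll":-0.04},{"tx":0,"ty":0,"tz":0,"roll":-0.04},{"tx":0,"ty":0,"tz":0,"roll":-0.04},{"tx":0,"ty":0,"tz":0,"roll":0},{"tx":0,"ty":0,"tz":0,"roll":0}]'
python3 -c "
from h import *
o=ctrl.get_obs();print(o['wrist_torque'],o['q'][5])"
```

```text
t: 13.07
tool_pos: [0.4856, -0.1467, 0.1262]
tool_rot: [0.852, 3.021, -0.001]
contact_force: [-0.3, 0.3, 5.7]
opening: 0.0534
grip_force: 42.6
[0.08102318 0.00352859 0.07937911] -1.4614553798564192
```

Torque is only 0.08 N m, so it turns freely this way. I continue to about 76°.

```bash
python3 -m handwheel '[{"tx":0,"ty":0,"tz":0,"roll":-0.12},{"tx":0,"ty":0,"tz":0,"roll":-0.12},{"tx":0,"ty":0,"tz":0,"roll":-0.12},{"tx":0,"ty":0,"tz":0,"roll":-0.12},{"tx":0,"ty":0,"tz":0,"roll":-0.12},{"tx":0,"ty":0,"tz":0,"roll":-0.12},{"tx":0,"ty":0,"tz":0,"roll":-0.12},{"tx":0,"ty":0,"tz":0,"roll":-0.12},{"tx":0,"ty":0,"tz":0,"roll":-0.12},{"tx":0,"ty":0,"tz":0,"roll":-0.12},{"tx":0,"ty":0,"tz":0,"roll":0},{"tx":0,"ty":0,"tz":0,"roll":0}]'
python3 -c "
from h import *
o=ctrl.get_obs();print(o['wrist_torque'],o['q'][5])"
python3 -m handwheel '[{"tx":0,"ty":0,"tz":-2,"roll":-0.02},{"tx":0,"ty":0,"tz":-3,"roll":0},{"tx":0,"ty":0,"tz":0,"roll":0},{"tx":0,"ty":0,"tz":0,"roll":0}]'
```

```text
t: 14.07
tool_pos: [0.4858, -0.1468, 0.1263]
tool_rot: [-1.002, 2.975, -0.003]
contact_force: [0.2, 0.3, 5.5]
opening: 0.0534
grip_force: 42.5
[ 0.11230188  0.02432174 -0.09129348] -2.66056218837769
t: 14.4
tool_pos: [0.4852, -0.1476, 0.1299]
tool_rot: [-1.033, 2.966, -0.006]
contact_force: [2.7, -3.8, -0.4]
opening: 0.0535
grip_force: 45.3
```

It is lifting without resistance. I raise it to about 10 cm above the seat.

```bash
python3 -m handwheel '[{"tx":0,"ty":0,"tz":-6,"roll":0},{"tx":0,"ty":0,"tz":-10,"roll":0},{"tx":0,"ty":0,"tz":-14,"roll":0},{"tx":0,"ty":0,"tz":-18,"roll":0},{"tx":0,"ty":0,"tz":-18,"roll":0},{"tx":0,"ty":0,"tz":-16,"roll":0},{"tx":0,"ty":0,"tz":-10,"roll":0},{"tx":0,"ty":0,"tz":-4,"roll":0},{"tx":0,"ty":0,"tz":0,"roll":0},{"tx":0,"ty":0,"tz":0,"roll":0},{"tx":0,"ty":0,"tz":0,"roll":0},{"tx":0,"ty":0,"tz":0,"roll":0}]'
python3 - <<'E'
from h import *
p,d=optics.get_image("scene");cv2.imwrite("pics/s6.png",cv2.resize(p[130:310,200:400,::-1],None,fx=3.3,fy=3.3,interpolation=2))
E
```

```text
t: 15.4
tool_pos: [0.4841, -0.146, 0.2243]
tool_rot: [1.033, -2.965, -0.003]
contact_force: [0.1, -0.5, -0.9]
opening: 0.0538
grip_force: 45.4
```

View pics/s6.png

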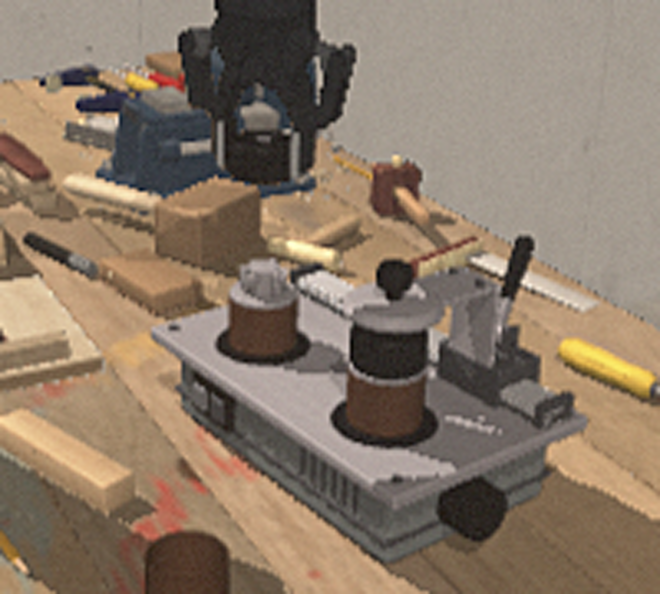

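The crop shows the cap held at (265,150) above the bare threaded nose (265,280), the guard over the right drum and the lever up.

```bash
python3 -m handwheel '[{"tx":0,"ty":0,"tz":-2,"roll":0},{"tx":0,"ty":0,"tz":0,"roll":0},{"tx":0,"ty":0,"tz":0,"roll":0},{"tx":0,"ty":0,"tz":0,"roll":0}]'; python3 -c "
from station import ctrl
print(ctrl.finish_job())"
```

```text
t: 15.78
tool_pos: [0.4847, -0.1463, 0.2278]
tool_rot: [1.033, -2.967, 0.0]
contact_force: [0.4, 0.9, -1.1]
opening: 0.0536
grip_force: 45.4
the job is handed in; nothing more can be done
None
```

I handed the job in at 15.8 s: the lever is up, the guard is at its end stop over the right drum, and the left cap (unscrewed anticlockwise) is held about 10 cm above its seat; the hand-in call gave no verdict.

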